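Make up a staining kit and a sampling kit

TASK

Make up two kits from the stock standing between the trays: the green three-bay tray gets the brown dropper bottle with the red nozzle, the white pot with the dark stopper and the yellow carton; the orange two-bay tray gets the white dropper bottle with the red nozzle and the specimen jar with the red lid. Stand one thing upright on the floor of each bay (any free bay of its own tray will do), and leave the brown bottle with the blue label where it is. Keep the arm clear of the shelf and hooks that overhang the back of the worktop.

Things in the scene. Friction and masses are not known exactly. Their poses are not given: they have to be found in the camera images.
- green_tray: Green fixed kit tray, 92 (x) x 226 (y) mm plus a 9 mm lip at each end; left or right of the stock, the orange tray beyond it. Floor and walls 4 mm thick, outer walls 16 mm high, dividers 14. Three bays in a row along y, each 84 (x) x 70 (y) mm, centred at x = 0, y = -74, 0, +74 mm. Origin: centre of its underside, z up; yaw within 0.2 rad.
- orange_tray: Orange fixed kit tray, 92 (x) x 190 (y) mm plus a 9 mm lip at each end, on the other side of the stock. Floor and walls 4 mm thick, outer walls 16 mm high, divider 14. Two bays side by side along y, each 84 (x) x 89 (y) mm, centred at x = 0, y = -46.5, +46.5 mm. Origin: centre of its underside, z up; yaw within 0.2 rad.
- amber_dropper: Brown dropper bottle with a RED nozzle and a white label, 30 mm diameter, 98 mm tall with the nozzle, body grippable to about 55 mm high. Loose, stands on the worktop among the stock between the two trays. Origin: centre of its underside, z up. For the green tray.
- white_pot: Low white round pot with a small dark stopper: pot 52 mm diameter, 34 mm high; stopper 21 mm diameter, top at 46 mm. Loose, stands on the worktop among the stock between the two trays. Origin: centre of its underside, z up. For the green tray.
- yellow_carton: Small yellow carton, 30 (x) x 34 (y) x 36 mm high, turned up to 0.4 rad from the world axes. Loose, stands on the worktop among the stock between the two trays. Origin: centre of its underside, z up. For the green tray.
- white_dropper: White dropper bottle with a RED nozzle, 29 mm diameter, 90 mm tall with the nozzle, body grippable to about 45 mm high. Loose, stands on the worktop among the stock between the two trays. Origin: centre of its underside, z up. For the orange tray.
- red_lid_jar: Clear specimen jar with a wide red screw lid (fixed to it): body 58 mm diameter, lid 66 mm diameter from 46 to 59 mm high. Loose, stands on the worktop among the stock between the two trays. Origin: centre of its underside, z up. For the orange tray.
- blue_label_bottle: Taller brown bottle with a BLUE label and a BLACK nozzle, 38 mm diameter, 118 mm tall. Loose, stands on the worktop among the stock between the two trays. Origin: centre of its underside, z up. Not wanted in either kit: leave it where it stands. (Overhead behind the stock: a shelf, front edge at world x = 0.60 m, underside at z = 0.475 m, hooks on it out to x = 0.56 m.)

How it is judged:
By the outcome, as a careful person would: the job done as asked, in the order asked, and still so for the second after the job is handed in, with the robot touching nothing.
It also fails if it takes over 134 s, if anything falls off the work surface, if the arm or the gripper's body presses on something with over 40 N, if the wrist force passes 120 N, or if a joint passes its speed limit or range.

ROBOT

A 6-joint arm with a two-finger parallel gripper is mounted at the origin on a cart in front of the work surface, level with it; the furniture and walls round the work are solid. World frame = base frame: x ahead of the robot, y to its left, z up, the work surface at z = 0. Lengths are in m, angles in rad, forces in N, time in s.
With the tool pointing down it reaches from about 0.325 to 0.9 m from the base axis. Payload 3.5 kg.
Tool frame: the origin (TCP) lies on the mounting face of the last link; the fingertips stand 173 mm ahead of it and the grasp point (between the pads) lies 155 mm ahead of it; z points along the fingers, y is the line along which they close (so a half turn about z gives the same grasp; the last joint's range is limited). The gripper opens to 85 mm and grips with 20 to 120 N. Pads are 22 mm wide; open, the fingers measure 114 mm over their backs; the gripper's body (76 mm by 85 mm) begins 54 mm behind the grasp point. The pads swing forward as they close: fully open they stand 13 mm farther back than shut.
Start: joints at [1.089, 0.276, -0.026, 1.268, 0, 1.467], TCP at [0.231, 0.581, 0.405] pointing down, gripper open.
Joint ranges: [-3.12, 3.12], [-0.85, 1.88], [-1.08, 1.24], [-1.95, 2.15], [-1.57, 1.53], [-3.14, 3.14]. Speed limits (rad/s): [2.57, 2.57, 3.14, 3.14, 3.14, 3.14].

INTERFACE

Orientations are given as a 3x3 rotation matrix whose columns are the frame's x, y, z axes.
In Python, from cell import r gives the robot as it stands. The module is installed in compiled form; this text tells all that it offers.
- The arm moves only by the tool play_rows, never from a script. Its argument "commands" is one flat list of numbers, 7 for each row, row after row: the shift along the world's x, y, z as a fraction of full scale, then the turn, a rotation vector about the world's x, y, z as a fraction of full scale, then the closure, from 0 (fully open) to 1 (shut). In form: [dx, dy, dz, wx, wy, wz, jaw, dx, dy, dz, wx, wy, wz, jaw, ...]. A call has 1 to 20 rows; each row shifts and turns the commanded pose from where the row before left it; what a row does not reach is not made up. Full scale, the value 1, is 3 cm for a shift and 0.5 rad for a turn. A row lasts 1/12 s, in which the tool goes at most 41.7 mm and 7.16 degrees, less where a joint would pass 70% of its speed; a pose out of reach is approached as far as the arm can. A call with a number of a shift or a turn outside -1 to 1 is refused whole. A call with a gripper value outside its range is refused whole. The fingers move at their own pace and stop on an object; the grip force is fixed at half the most. Time passes only in rows, so rows that do not move let the fingers close. It gives the time, the measured TCP pose, the force, the opening and the grip force at its end, in the units of the state.
- r.get_obs(): the state, without advancing time (a new reading comes with each control period).
- r.grab_frame(name): name is "scene" or "top"; returns (picture, depth): 384x512x3 uint8, blue, green, red; 384x512 float32, m along the optical axis (not along the pixel's ray), 0 where there is no reading.
- r.get_calibration(name): a dict with "vfov" (degrees; the focal length in pixels is half the picture's height over the tangent of half this angle, whatever the lens; pixels are square), "cx", "cy" (the principal point, pixels), "dist_coeffs" ([k1, k2, p1, p2, k3] as OpenCV has them; the pictures are not rectified), "R" (3x3) and "t" (3): a world point X has camera coordinates R X + t. Camera axes: x right, y down, z forward; pixel columns grow to the right and rows downward; lengths in m; the calibration is good to about 2 mm. A picture is of the moment at which its call begins. get_calibration takes no time and is no camera call.
- r.job_done(): hands the job in; it is judged then, once.
The state is a dict: "time": time; "q": joint angles; "joint_vel": joint speeds; "effort": joint torques, N m; "tool_pos": TCP position; "tcp_rot": TCP orientation; "wrist_force": force on the tool from outside, world axes, zero at the start; "wrist_torque": the same for the moment, N m; "finger_gap": finger opening in m; "gripper_force": force on a finger pad.
Only numpy, scipy, OpenCV 4.12 (cv2) and the standard library are available. Lean on these libraries where they do the work, as an engineer would, in place of code of your own. Each camera call takes 0.05 s, during which the arm holds its last target. There are 200 camera calls.

## Working session

There is one attempt and no reset: what is moved stays moved. The work goes in short steps, Python scripts to look and compute and a tool call to move; the robot and the scene stay as the last step left them, time stands still between calls to the robot, and variables do not carry over. Pictures are saved under pics/ and viewed, at most 14 in all, crops included, and the job is handed in when it is done.

Besides the shell and the picture viewer there is one more tool, called after "Call:" as a command line: name --argument value ..., lists and objects as JSON in quotes. play_rows: Moves the arm, as the interface text tells. Shift numbers are shares of 3 cm and turn numbers shares of 0.5 rad, none past 1 either way. Its arguments: {"type":"object","properties":{"commands":{"type":"array"}},"required":["commands"]}

```bash
mkdir -p pics; cat > h.py <<'E'
import numpy as np,cv2
from cell import r
def cal(n):
    c=r.get_calibration(n);f=192/np.tan(np.radians(c["vfov"])/2)
    K=np.array([[f,0,c["cx"]],[0,f,c["cy"]],[0,0,1]]);return K,np.array(c["dist_coeffs"],float),np.array(c["R"]),np.array(c["t"])
def ray(n,uv):
    K,d,R,t=cal(n);p=cv2.undistortPoints(np.array(uv,float).reshape(-1,1,2),K,d).reshape(-1,2)
    return -R.T@t,np.c_[p,np.ones(len(p))]@R
def plane(n,uv,z):
    o,v=ray(n,uv);return o+v*((z-o[2])/v[:,2])[:,None]
def cloud(n,depth):
    h,w=depth.shape;g=np.stack(np.meshgrid(np.arange(w),np.arange(h)),-1).reshape(-1,2)
    o,v=ray(n,g);P=o+v*depth.reshape(-1,1);P[depth.reshape(-1)==0]=np.nan
    return P.reshape(h,w,3)
def proj(n,X):
    K,d,R,t=cal(n);return cv2.projectPoints(np.array(X,float).reshape(-1,1,3),cv2.Rodrigues(R)[0],t,K,d)[0].reshape(-1,2)
E
python3 - <<'E'
from h import *
for n in("scene","top"):
    im,d=r.grab_frame(n);cv2.imwrite(f"pics/{n}0.png",im);np.save(f"{n}0.npy",d);c=r.get_calibration(n);print(n,c,(d>0).mean())
o=r.get_obs();print(o["tool_pos"],o["tcp_rot"],o["time"],o["finger_gap"])
E
```

```text
scene {'vfov': 50.93716118359557, 'cx': 250.60655118222283, 'cy': 190.1834176210272, 'dist_coeffs': array([0.02820093, 0.        , 0.        , 0.        , 0.        ]), 'R': array([[ 0.84856325, -0.52890093, -0.01429049],
       [-0.39967662, -0.62307099, -0.67234005],
       [ 0.34669729,  0.57623463, -0.74010448]]), 't': array([-0.38924021,  0.2116332 ,  1.09947696])} 0.996002197265625
top {'vfov': 55.6945892008818, 'cx': 253.7622402090285, 'cy': 190.1920817305357, 'dist_coeffs': array([-0.06344005,  0.        ,  0.        ,  0.        ,  0.        ]), 'R': array([[ 0.00837277, -0.99986082, -0.01443015],
       [-0.99221946, -0.00651442, -0.12433065],
       [ 0.12421934,  0.01535887, -0.99213591]]), 't': array([-0.00894529,  0.46025782,  0.89811991])} 0.9956105550130209
[0.23096039 0.58036945 0.40363027] [[-9.29102338e-01  3.69821485e-01 -9.56247533e-04]
 [ 3.69822664e-01  9.29100523e-01 -1.84820013e-03]
 [ 2.04945967e-04 -2.07080907e-03 -9.99997835e-01]] 0.1 0.0853251961356251
```

View pics/scene0.png

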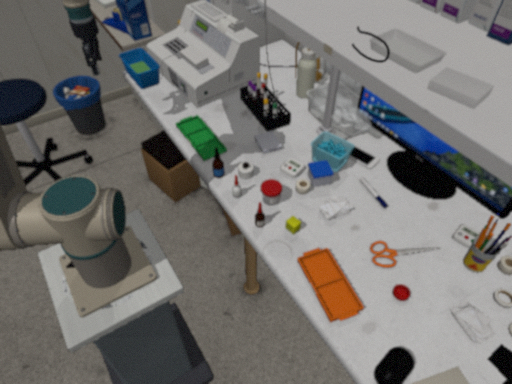

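View pics/top0.png

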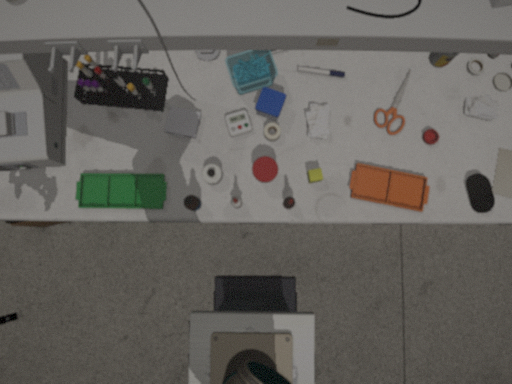

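The scene view shows the stock row: blue-label bottle (218,165), pot (246,170), white dropper (237,186), jar (271,190), amber dropper (260,215) and carton (293,224). Green tray is at (200,137) and orange at (330,284). In the top view the same things are at (192,202), (213,173), (236,198), (265,168), (289,200) and (315,174), with the trays at (122,190) and (389,187).

```bash
cat > m.py <<'E'
from h import *
def masks(im):
    H=cv2.cvtColor(im,cv2.COLOR_BGR2HSV);h,s,v=H[...,0].astype(int),H[...,1],H[...,2]
    return dict(green=(abs(h-65)<15)&(s>140)&(v>50),orange=(abs(h-10)<6)&(s>170)&(v>120),yellow=(abs(h-30)<6)&(s>120)&(v>80),red=((h<6)|(h>172))&(s>100)&(v>60))
def blobs(im,name,mn,roi):
    m=masks(im)[name].astype(np.uint8);k=np.zeros_like(m);x0,y0,x1,y1=roi;k[y0:y1,x0:x1]=m[y0:y1,x0:x1]
    n,l,st,c=cv2.connectedComponentsWithStats(k);return [(st[i,4],c[i].round(1),st[i,:4],l==i) for i in range(1,n) if st[i,4]>=mn]
E
python3 - <<'E'
from m import *
roi={"scene":(160,100,370,330),"top":(60,140,440,222)}
big=[]
for n in roi:
    im=cv2.imread(f"pics/{n}0.png");d=np.load(f"{n}0.npy");P=cloud(n,d)
    for c in("green","orange","yellow","red"):
        for a,ce,bb,m in blobs(im,c,4,roi[n]):
            q=P[m];print(n,c,a,ce,bb,"mean",np.nanmean(q,0).round(3),"zmax",np.nanpercentile(q[:,2],95).round(3))
            if c in("green","orange"):
                if a>500:
                    cn=max(cv2.findContours(m.astype(np.uint8),0,1)[0],key=cv2.contourArea);w=plane(n,cn.reshape(-1,2),.016)[:,:2]
                    rr=cv2.minAreaRect((w*1000).astype(np.float32));print("   rect mm",rr)
    x0,y0,x1,y1=(175,120,345,250) if n=="scene" else (175,150,345,225)
    big.append(cv2.resize(im[y0:y1,x0:x1],None,fx=4.5 if n=="top" else 2.4*1.0,fy=4.5 if n=="top" else 2.4,interpolation=cv2.INTER_CUBIC))
    # table height
    print(n,"table z",[np.nanmedian(P[b-3:b+4,a-3:a+4,2]).round(4) for a,b in ([(290,250),(330,190)] if n=="scene" else [(330,205),(345,140)])])
    if n=="top":
        T=P[150:222,175:345];
        # objects: components above table
        m=(P[...,2]>.02).astype(np.uint8);m[:155]=0;m[222:]=0;m[:,:170]=0;m[:,345:]=0
        k,l,st,c=cv2.connectedComponentsWithStats(m)
        for i in range(1,k):
            if st[i,4]>8:
                q=P[l==i];z=np.nanmax(q[:,2]);t=q[q[:,2]>z-.012];print("obj",st[i],c[i].round(1),"zmax",z.round(3),"top",t.mean(0).round(4),len(t),"ext",(np.ptp(q[:,:2],axis=0)).round(3),"all",((q.max(0)+q.min(0))/2).round(3))
w=max(b.shape[1] for b in big);cv2.imwrite("pics/crop.png",np.vstack([cv2.copyMakeBorder(b,0,0,0,w-b.shape[1],0) for b in big])[:600,:800])
E
```

```text
scene green 4 [274.2 105.2] [273 105   3   2] mean [0.724 0.264 0.089] zmax 0.091
scene green 987 [200.5 136.9] [177 117  49  42] mean [0.462 0.348 0.005] zmax 0.015
   rect mm ((457.84454345703125, 340.7922668457031), (232.16580200195312, 88.09501647949219), 89.41283416748047)
scene orange 2386 [329.9 284.4] [299 249  64  72] mean [ 0.475 -0.362  0.006] zmax 0.016
   rect mm ((472.11700439453125, -359.58404541015625), (201.2172088623047, 91.260498046875), 78.54689025878906)
scene yellow 163 [293.  224.3] [286 217  15  16] mean [ 0.498 -0.167  0.029] zmax 0.037
scene red 15 [235.8 180.9] [235 177   3   8] mean [0.43  0.036 0.067] zmax 0.082
scene red 288 [271.1 187.9] [261 180  21  17] mean [ 0.509 -0.037  0.057] zmax 0.06
scene red 24 [259.4 208.9] [258 204   4  10] mean [ 0.428 -0.098  0.073] zmax 0.093
scene table z [np.float64(-0.0007), np.float64(-0.0016)]
top green 5 [113.6 190. ] [113 188   2   5] mean [0.462 0.368 0.003] zmax 0.004
top green 4 [137.5 199.5] [137 198   2   4] mean [0.437 0.302 0.004] zmax 0.005
top orange 5 [391.4 180.2] [390 179   4   4] mean [ 0.492 -0.366  
[... 1887 characters left out ...]
 0.5098 -0.0322  0.0581] 549 ext [0.066 0.062] all [ 0.511 -0.032  0.055]
obj [201 164  21  20 328] [211.1 173.6] zmax 0.048 top [0.503  0.1027 0.0432] 68 ext [0.05  0.051] all [0.503 0.105 0.034]
obj [307 168  16  15 178] [314.8 175. ] zmax 0.039 top [ 0.5002 -0.161   0.035 ] 167 ext [0.035 0.037] all [ 0.501 -0.161  0.03 ]
obj [183 195  17  16 210] [191.2 202.6] zmax 0.116 top [0.4263 0.1515 0.1125] 18 ext [0.037 0.038] all [0.426 0.152 0.069]
obj [230 196  12  12 106] [235.7 201.8] zmax 0.089 top [0.4301 0.0403 0.0853] 9 ext [0.028 0.028] all [0.431 0.041 0.055]
obj [283 197  12  12 119] [288.5 202.5] zmax 0.099 top [ 0.4294 -0.0941  0.0939] 10 ext [0.028 0.028] all [ 0.429 -0.093  0.06 ]
```

View pics/crop.png

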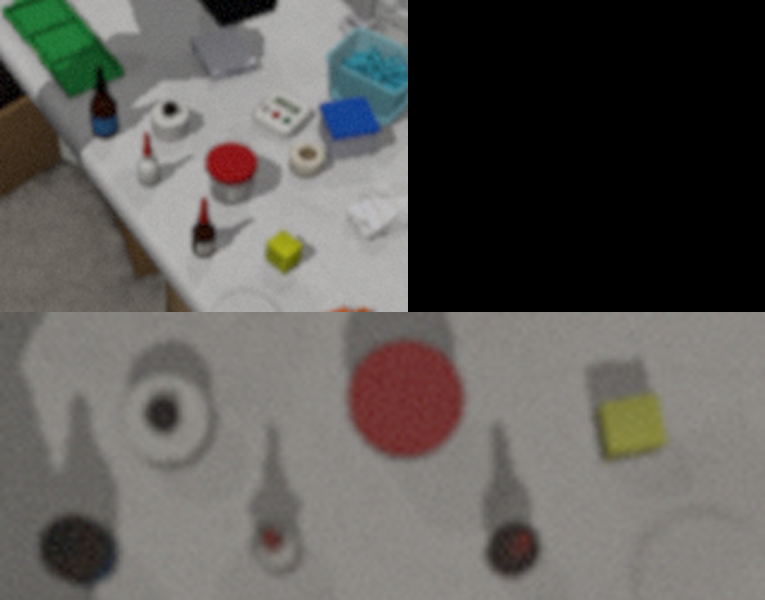

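The crop shows the pot's dark stopper, red lid, two red-nozzle droppers and the yellow carton standing clear of one another, all upright. Heights from depth agree with the text: 60, 47, 38, 116, 89 and 98 mm. Next I refine the trays, the carton yaw and the two-view agreement.

```bash
python3 - <<'E'
from m import *
im={n:cv2.imread(f"pics/{n}0.png") for n in("scene","top")};P={n:cloud(n,np.load(f"{n}0.npy")) for n in im}
H=cv2.cvtColor(im["top"],cv2.COLOR_BGR2HSV);h,s=H[...,0].astype(int),H[...,1]
for nm,m,(a,b) in(("green",(abs(h-65)<20)&(s>90),(65,180)),("orange",(abs(h-10)<10)&(s>90),(340,440))):
    k=np.zeros(m.shape,np.uint8);k[155:220,a:b]=m[155:220,a:b];k=cv2.morphologyEx(k,cv2.MORPH_CLOSE,np.ones((5,5)));k=cv2.morphologyEx(k,cv2.MORPH_OPEN,np.ones((3,3)))
    cn=max(cv2.findContours(k,0,1)[0],key=cv2.contourArea)
    print(nm,cv2.minAreaRect((plane("top",cn.reshape(-1,2),.014)[:,:2]*1000).astype(np.float32)))
    if nm=="green":
        H2=cv2.cvtColor(im["scene"],cv2.COLOR_BGR2HSV)
def top(n,c,z0,z1,r_=.05):
    q=P[n].reshape(-1,3);q=q[(np.hypot(q[:,0]-c[0],q[:,1]-c[1])<r_)&(q[:,2]>z0)&(q[:,2]<z1)];return q
for nm,c,z0,z1,r_ in(("jar",(.51,-.033),.053,.07,.05),("pot",(.503,.104),.029,.04,.04),("stopper",(.503,.104),.041,.06,.03),("carton",(.5,-.161),.03,.045,.03),("white",(.43,.04),.06,.1,.03),("amber",(.429,-.094),.07,.11,.03),("blue",(.426,.152),.09,.13,.03)):
    for n in im:
        q=top(n,c,z0,z1,r_);e=cv2.minAreaRect((q[:,:2]*1000).astype(np.float32));print(nm,n,len(q),"mid",((q.max(0)+q.min(0))/2*1000).round(0),"mean",(q.mean(0)*1000).round(0),"rect",np.round(e[1]),round(e[2],1),"zmed/max",np.median(q[:,2]).round(3),q[:,2].max().round(3))
# carton by colour on top plane
b=blobs(im["top"],"yellow",50,(300,160,330,190))[0][3].astype(np.uint8)
cn=cv2.findContours(b,0,1)[0][0];print("carton",cv2.minAreaRect((plane("top",cn.reshape(-1,2),.036)[:,:2]*1000).astype(np.float32)))
E
```

```text
green ((459.276611328125, 345.26373291015625), (87.40424346923828, 238.6129150390625), 0.2017916738986969)
orange ((473.5248718261719, -357.80316162109375), (206.7099151611328, 93.25715637207031), 78.83126068115234)
jar scene 288 mid [511. -33.  58.] mean [509. -35.  57.] rect [66. 63.] 55.4 zmed/max 0.057 0.063
jar top 546 mid [511. -32.  58.] mean [510. -32.  58.] rect [66. 62.] 0.4 zmed/max 0.058 0.062
pot scene 117 mid [503. 103.  34.] mean [501.  99.  33.] rect [52. 47.] 87.9 zmed/max 0.032 0.039
pot top 257 mid [502. 105.  34.] mean [502. 104.  33.] rect [51. 49.] 45.6 zmed/max 0.033 0.039
stopper scene 23 mid [503. 102.  44.] mean [502. 102.  44.] rect [18. 17.] 80.9 zmed/max 0.044 0.047
stopper top 52 mid [503. 104.  45.] mean [502. 104.  45.] rect [19. 18.] 1.3 zmed/max 0.045 0.048
carton scene 107 mid [ 500. -162.   36.] mean [ 501. -163.   35.] rect [30. 34.] 10.3 zmed/max 0.035 0.04
carton top 163 mid [ 501. -161.   35.] mean [ 500. -161.   35.] rect [30. 34.] 10.2 zmed/max 0.035 0.039
white scene 21 mid [430.  37.  77.] mean [430.  37.  75.] rect [9. 6.] 59.0 zmed/max 0.073 0.092
white top 16 mid [430.  40.  76.] mean [429.  40.  78.] rect [7. 8.] 79.0 zmed/max 0.082 0.089
amber scene 24 mid [429. -98.  86.] mean [429. -97.  83.] rect [9. 8.] 34.4 zmed/max 0.082 0.099
amber top 19 mid [429. -94.  86.] mean [429. -93.  86.] rect [10.  8.] 28.1 zmed/max 0.09 0.099
blue scene 25 mid [426. 148. 105.] mean [426. 147. 103.] rect [8. 9.] 47.8 zmed/max 0.101 0.118
blue top 31 mid [426. 151. 105.] mean [426. 150. 106.] rect [12.  8.] 6.2 zmed/max 0.106 0.116
carton ((499.52093505859375, -160.68353271484375), (27.426664352416992, 30.58925437927246), 9.960155487060547)
```

Call:
play_rows --commands '[0.33,-0.9,0,0,0,0.038,0.3,0.33,-0.9,0,0,0,0.038,0.3,0.33,-0.9,0,0,0,0.038,0.3,0.33,-0.9,0,0,0,0.038,0.3,0.33,-0.9,0,0,0,0.038,0.3,0.33,-0.9,0,0,0,0.038,0.3,0.33,-0.9,0,0,0,0.038,0.3,0.33,-0.9,0,0,0,0.038,0.3,0.33,-0.9,0,0,0,0.038,0.3,0.33,-0.9,0,0,0,0.038,0.3,0.33,-0.9,0,0,0,0.038,0.3,0.33,-0.9,0,0,0,0.038,0.3,0.33,-0.9,0,0,0,0.038,0.3,0.33,-0.9,0,0,0,0.038,0.3,0.33,-0.9,0,0,0,0.038,0.3,0.33,-0.9,0,0,0,0.038,0.3,0.33,-0.9,0,0,0,0.038,0.3,0.33,-0.9,0,0,0,0.038,0.3,0.33,-0.9,0,0,0,0.038,0.3,0.33,-0.9,0,0,0,0.038,0.3]'

```text
time: 1.77
tool_pos: [0.4291, 0.0393, 0.4044]
tcp_rot: [[-1.0, -0.002, -0.001], [-0.002, 1.0, 0.0], [0.001, 0.0, -1.0]]
wrist_force: [0.3, 0.1, 0.1]
finger_gap: 0.0599
gripper_force: 0.0
```

Call:
play_rows --commands '[0,-0.9,0,0,0,0,0.3,0,-0.9,0,0,0,0,0.3,0,-0.9,0,0,0,0,0.3,0,-0.9,0,0,0,0,0.3,0,-0.9,0,0,0,0,0.3,0,0,-0.6,0,0,0,0.3,0,0,-0.6,0,0,0,0.3,0,0,-0.6,0,0,0,0.3,0,0,-0.6,0,0,0,0.3,0,0,-0.6,0,0,0,0.3,0,0,-0.6,0,0,0,0.3,0,0,-0.6,0,0,0,0.3,0,0,-0.6,0,0,0,0.3,0,0,-0.6,0,0,0,0.3,0,0,-0.6,0,0,0,0.3,0,0,0,0,0,0,0.3]'

```text
time: 3.1
tool_pos: [0.4268, -0.0935, 0.2214]
tcp_rot: [[-1.0, -0.001, -0.007], [-0.001, 1.0, 0.003], [0.007, 0.003, -1.0]]
wrist_force: [-0.7, 0.4, 0.7]
finger_gap: 0.0597
gripper_force: 0.0
```

Call:
play_rows --commands '[0.03,-0.03,-0.6,0,0,0,0.3,0,0,0,0,0,0,0.3,0,0,0,0,0,0,1,0,0,0,0,0,0,1,0,0,0,0,0,0,1,0,0,0,0,0,0,1,0,0,0,0,0,0,1,0,0,0,0,0,0,1,0,0,0,0,0,0,1]'

```text
time: 3.85
tool_pos: [0.4308, -0.0953, 0.2081]
tcp_rot: [[-1.0, -0.001, 0.002], [-0.001, 1.0, -0.0], [-0.002, -0.0, -1.0]]
wrist_force: [-1.2, 1.6, 6.2]
finger_gap: 0.0251
gripper_force: 58.9
```

Call:
play_rows --commands '[0,0,0.3,0,0,0,1,0,0,0.6,0,0,0,1,0,0,0.8,0,0,0,1,0,0,0.8,0,0,0,1,0,0,0.8,0,0,0,1,0,0,0.8,0,0,0,1,0,0,0.6,0,0,0,1,0,0,0,0,0,0,1]'

```text
time: 4.52
tool_pos: [0.4315, -0.0958, 0.3524]
tcp_rot: [[-1.0, -0.001, 0.008], [-0.001, 1.0, -0.003], [-0.008, -0.003, -1.0]]
wrist_force: [0.6, -0.5, -0.7]
finger_gap: 0.0252
gripper_force: 59.1
```

```bash
python3 - <<'E'
from h import *
im,d=r.grab_frame("scene");cv2.imwrite("pics/a1.png",cv2.resize(im[90:270,160:360],None,fx=3,fy=3,interpolation=2))
o=r.get_obs();print(o["tool_pos"],o["finger_gap"],o["wrist_force"])
E
```

```text
[ 0.4309003  -0.09560896  0.35034654] 0.024981555670359045 [ 0.31214736  0.15290902 -0.80846081]
```

View pics/a1.png

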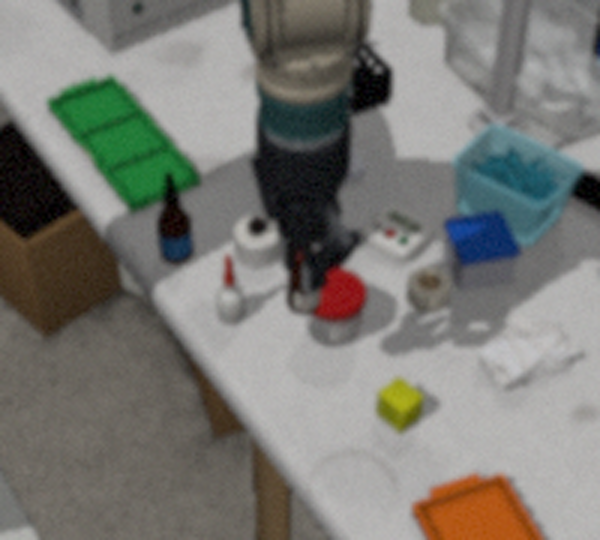

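The crop shows the amber bottle hanging upright in the gripper at about (300,285), with the rest of the stock undisturbed.

Call:
play_rows --commands '[0.05,0.5,0,0,0,0,1,0.05,0.9,0,0,0,0,1,0.05,0.9,0,0,0,0,1,0.05,0.9,0,0,0,0,1,0.05,0.9,0,0,0,0,1,0.05,0.9,0,0,0,0,1,0.05,0.9,0,0,0,0,1,0.05,0.9,0,0,0,0,1,0.05,0.9,0,0,0,0,1,0.05,0.9,0,0,0,0,1,0.05,0.9,0,0,0,0,1,0.05,0.9,0,0,0,0,1,0.05,0.9,0,0,0,0,1,0.05,0.9,0,0,0,0,1,0.05,0.9,0,0,0,0,1,0.05,0.9,0,0,0,0,1,0.05,0.9,0,0,0,0,1,0.05,0.9,0,0,0,0,1,0.05,0.9,0,0,0,0,1,0,0.4,0,0,0,0,1]'

```text
time: 6.23
tool_pos: [0.4581, 0.4201, 0.3459]
tcp_rot: [[-1.0, -0.003, -0.001], [-0.003, 1.0, -0.0], [0.001, -0.0, -1.0]]
wrist_force: [1.1, -0.3, -1.0]
finger_gap: 0.0257
gripper_force: 59.1
```

Call:
play_rows --commands '[0,0,-0.6,0,0,0,1,0,0,-0.6,0,0,0,1,0,0,-0.6,0,0,0,1,0,0,-0.6,0,0,0,1,0,0,-0.6,0,0,0,1,0,0,-0.6,0,0,0,1,0,0,0,0,0,0,1,0,0,0,0,0,0,1]'

```text
time: 6.9
tool_pos: [0.4574, 0.4166, 0.2377]
tcp_rot: [[-1.0, -0.001, -0.004], [-0.001, 1.0, -0.003], [0.004, -0.003, -1.0]]
wrist_force: [0.3, 0.4, -0.2]
finger_gap: 0.0252
gripper_force: 59.1
```

Call:
play_rows --commands '[0,0,-0.4,0,0,0,1,0,0,-0.3,0,0,0,1,0,0,-0.08,0,0,0,1,0,0,0,0,0,0,1,0,0,0,0,0,0,1]'

```text
time: 7.32
tool_pos: [0.4585, 0.4178, 0.2163]
tcp_rot: [[-1.0, -0.001, -0.0], [-0.001, 1.0, -0.0], [0.0, -0.0, -1.0]]
wrist_force: [-0.1, -0.2, -0.9]
finger_gap: 0.025
gripper_force: 59.1
```

Call:
play_rows --commands '[0,0,-0.06,0,0,0,1,0,0,-0.06,0,0,0,1,0,0,0,0,0,0,1,0,0,0,0,0,0,1]'

```text
time: 7.65
tool_pos: [0.4585, 0.4178, 0.2128]
tcp_rot: [[-1.0, -0.001, 0.0], [-0.001, 1.0, 0.0], [-0.0, 0.0, -1.0]]
wrist_force: [-0.2, -0.2, -0.8]
finger_gap: 0.0255
gripper_force: 59.1
```

Call:
play_rows --commands '[0,0,-0.05,0,0,0,1,0,0,0,0,0,0,1,0,0,0,0,0,0,1]'

```text
time: 7.9
tool_pos: [0.4589, 0.418, 0.2122]
tcp_rot: [[-1.0, -0.001, 0.001], [-0.001, 1.0, 0.001], [-0.001, 0.001, -1.0]]
wrist_force: [-0.2, -0.7, 4.6]
finger_gap: 0.0253
gripper_force: 59.9
```

Call:
play_rows --commands '[0,0,0,0,0,0,0.5,0,0,0,0,0,0,0.4,0,0,0,0,0,0,0.4,0,0,0,0,0,0,0.4,0,0,0.4,0,0,0,0.4,0,0,0.7,0,0,0,0.4,0,0,0.8,0,0,0,0.4,0,0,0.8,0,0,0,0.4,0,0,0.8,0,0,0,0.4,0,0,0.8,0,0,0,0.15,0,-0.4,0,0,0,0,0.15,0.1,-0.9,0,0,0,0,0.15,0.1,-0.9,0,0,0,0,0.15,0.1,-0.9,0,0,0,0,0.15,0.1,-0.9,0,0,0,0,0.15,0.1,-0.9,0,0,0,0,0.15,0.1,-0.9,0,0,0,0,0.15,0.2,-0.9,0,0,0,0,0.15,0.2,-0.9,0,0,0,0,0.15,0.2,-0.9,0,0,0,0,0.15]'

```text
time: 9.57
tool_pos: [0.4942, 0.1613, 0.3405]
tcp_rot: [[-1.0, -0.001, 0.0], [-0.001, 1.0, -0.0], [-0.0, -0.0, -1.0]]
wrist_force: [0.8, 0.3, 0.5]
finger_gap: 0.0727
gripper_force: 0.0
```

```bash
python3 - <<'E'
from h import *
im,d=r.grab_frame("scene");a=cv2.resize(im[90:270,160:360],None,fx=3,fy=3,interpolation=2);cv2.imwrite("pics/a2.png",a)
o=r.get_obs();print(o["tool_pos"],o["finger_gap"],o["time"])
E
```

```text
[0.49517162 0.15803508 0.34050801] 0.07278869605490958 9.6167
```

View pics/a2.png

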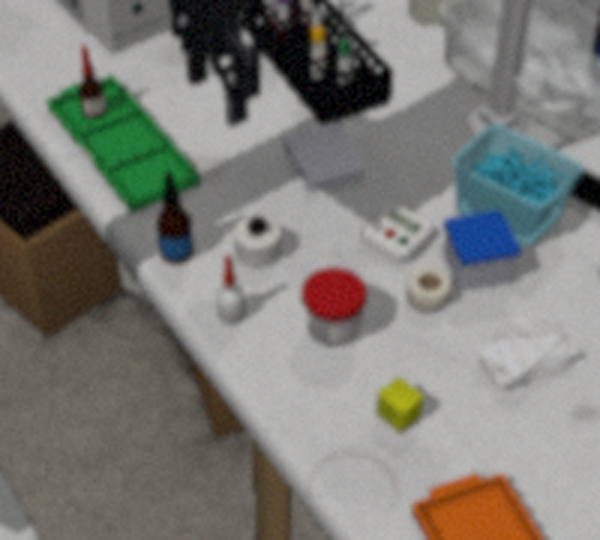

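The amber bottle stands upright in the far green bay at (92,85), and the pot is untouched at (258,240).

Call:
play_rows --commands '[0.1,-0.7,0,0,0,0,0.15,0.1,-0.7,0,0,0,0,0.15,0.05,-0.4,0,0,0,0,0.15,0,0,-0.5,0,0,0,0.15,0,0,-0.6,0,0,0,0.15,0,0,-0.6,0,0,0,0.15,0,0,-0.6,0,0,0,0.15,0,0,-0.6,0,0,0,0.15,0,0,-0.6,0,0,0,0.15,0,0,-0.6,0,0,0,0.15,0,0,-0.5,0,0,0,0.15,0,0,0,0,0,0,0.15,0,0,0,0,0,0,0.15]'

```text
time: 10.7
tool_pos: [0.5014, 0.1089, 0.2017]
tcp_rot: [[-1.0, -0.001, -0.002], [-0.001, 1.0, -0.0], [0.002, -0.0, -1.0]]
wrist_force: [0.3, 0.0, 0.1]
finger_gap: 0.0725
gripper_force: 0.0
```

Call:
play_rows --commands '[0.05,-0.17,-0.3,0,0,0,0.15,0,0,-0.25,0,0,0,0.15,0,0,0,0,0,0,0.15,0,0,0,0,0,0,0.5,0,0,0,0,0,0,1,0,0,0,0,0,0,1,0,0,0,0,0,0,1,0,0,0,0,0,0,1,0,0,0,0,0,0,1]'

```text
time: 11.45
tool_pos: [0.5041, 0.1038, 0.1864]
tcp_rot: [[-1.0, -0.001, 0.002], [-0.001, 1.0, 0.0], [-0.002, 0.0, -1.0]]
wrist_force: [0.2, 0.2, 4.3]
finger_gap: 0.0497
gripper_force: 62.5
```

Call:
play_rows --commands '[0,0,0.3,0,0,0,1,0,0,0.6,0,0,0,1,0,0,0.7,0,0,0,1,0,0,0.7,0,0,0,1,0,0,0.7,0,0,0,1,0,0,0.7,0,0,0,1,0,0,0.6,0,0,0,1,0,0,0.4,0,0,0,1,-0.2,0.3,0,0,0,0,1,-0.2,0.8,0,0,0,0,1,-0.2,0.8,0,0,0,0,1,-0.2,0.8,0,0,0,0,1,-0.2,0.8,0,0,0,0,1,-0.2,0.8,0,0,0,0,1,-0.2,0.8,0,0,0,0,1,-0.1,0.4,0,0,0,0,1,0,0,0,0,0,0,1,0,0,0,0,0,0,1]'

```text
time: 12.95
tool_pos: [0.4577, 0.269, 0.3259]
tcp_rot: [[-1.0, -0.003, -0.001], [-0.003, 1.0, -0.001], [0.001, -0.001, -1.0]]
wrist_force: [-0.4, -0.2, -1.1]
finger_gap: 0.0497
gripper_force: 62.4
```

Call:
play_rows --commands '[0.03,0.03,-0.5,0,0,0,1,0,0,-0.6,0,0,0,1,0,0,-0.6,0,0,0,1,0,0,-0.6,0,0,0,1,0,0,-0.6,0,0,0,1,0,0,-0.6,0,0,0,1,0,0,-0.5,0,0,0,1,0,0,-0.3,0,0,0,1,0,0,0,0,0,0,1,0,0,0,0,0,0,1]'

```text
time: 13.78
tool_pos: [0.4594, 0.2689, 0.1974]
tcp_rot: [[-1.0, -0.0, -0.001], [-0.0, 1.0, -0.001], [0.001, -0.001, -1.0]]
wrist_force: [-0.3, 0.3, -0.3]
finger_gap: 0.0503
gripper_force: 62.4
```

Call:
play_rows --commands '[0,0.03,-0.12,0,0,0,1,0,0,-0.08,0,0,0,1,0,0,0,0,0,0,1,0,0,0,0,0,0,1]'

```text
time: 14.12
tool_pos: [0.4596, 0.2706, 0.1922]
tcp_rot: [[-1.0, -0.001, 0.001], [-0.001, 1.0, 0.0], [-0.001, 0.0, -1.0]]
wrist_force: [0.8, 0.3, -0.3]
finger_gap: 0.0498
gripper_force: 62.4
```

Call:
play_rows --commands '[0,0,-0.07,0,0,0,1,0,0,0,0,0,0,1,0,0,0,0,0,0,1]'

```text
time: 14.37
tool_pos: [0.4599, 0.2708, 0.1904]
tcp_rot: [[-1.0, -0.001, 0.001], [-0.001, 1.0, 0.001], [-0.001, 0.001, -1.0]]
wrist_force: [-0.2, 0.6, 3.8]
finger_gap: 0.0501
gripper_force: 62.9
```

Call:
play_rows --commands '[0,0,0,0,0,0,0.3,0,0,0,0,0,0,0.25,0,0,0,0,0,0,0.25,0,0,0.3,0,0,0,0.25,0,0,0.7,0,0,0,0.25,0,0,0.8,0,0,0,0.25,0,0,0.8,0,0,0,0.25,0,0,0.8,0,0,0,0.25,0,0,0.8,0,0,0,0.3,0,-0.4,0.4,0,0,0,0.3,0,-0.9,0,0,0,0,0.3,0,-0.9,0,0,0,0,0.3,0,-0.9,0,0,0,0,0.3,0,-0.9,0,0,0,0,0.3,0,-0.9,0,0,0,0,0.3,0,-0.9,0,0,0,0,0.3,0,-0.9,0,0,0.09,0.3,0,-0.9,0,0,0,0.09,0.3,0,-0.9,0,0,0,0.09,0.3,0,-0.9,0,0,0,0.09,0.3]'

```text
invalid input at $.commands: expected a multiple of 7 numbers
```

Call:
play_rows --commands '[0,0,0,0,0,0,0.3,0,0,0,0,0,0,0.25,0,0,0,0,0,0,0.25,0,0,0.3,0,0,0,0.25,0,0,0.7,0,0,0,0.25,0,0,0.8,0,0,0,0.25,0,0,0.8,0,0,0,0.25,0,0,0.8,0,0,0,0.25,0,0,0.8,0,0,0,0.3,0,-0.4,0.4,0,0,0,0.3,0,-0.9,0,0,0,0,0.3,0,-0.9,0,0,0,0,0.3,0,-0.9,0,0,0,0,0.3,0,-0.9,0,0,0,0,0.3,0,-0.9,0,0,0,0,0.3,0,-0.9,0,0,0,0,0.3,0,-0.9,0,0,0,0.09,0.3,0,-0.9,0,0,0,0.09,0.3,0,-0.9,0,0,0,0.09,0.3,0,-0.9,0,0,0,0.09,0.3]'

```text
time: 16.03
tool_pos: [0.4585, -0.0133, 0.3274]
tcp_rot: [[-0.983, -0.182, -0.001], [-0.182, 0.983, -0.0], [0.001, -0.0, -1.0]]
wrist_force: [-0.0, -0.3, -0.6]
finger_gap: 0.0599
gripper_force: 0.0
```

```bash
python3 - <<'E'
from h import *
im,d=r.grab_frame("scene");a=cv2.resize(im[90:270,160:360],None,fx=3,fy=3,interpolation=2);cv2.imwrite("pics/a3.png",a)
o=r.get_obs();print(o["tool_pos"],o["finger_gap"],o["time"])
E
```

```text
[ 0.45894844 -0.01637971  0.32748844] 0.05985564547820031 16.0833
```

View pics/a3.png

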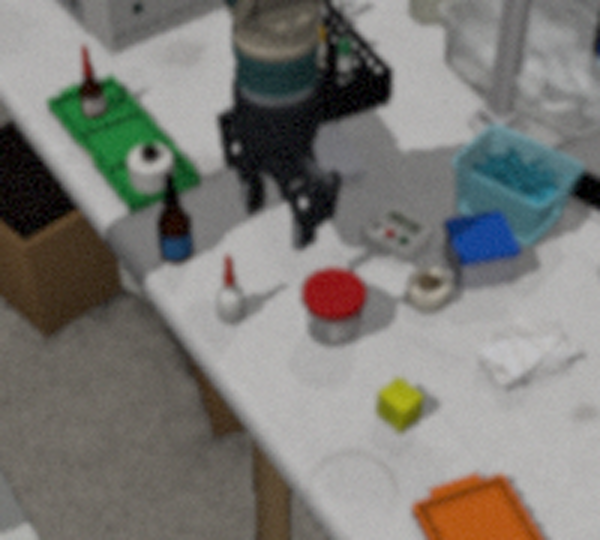

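The pot stands in the near green bay at (150,168). The carton is clear at (400,404).

Call:
play_rows --commands '[0.2,-0.7,0,0,0,0,0.3,0.2,-0.8,0,0,0,0,0.3,0.2,-0.8,0,0,0,0,0.3,0.3,-0.8,0,0,0,0,0.3,0.2,-0.8,0,0,0,0,0.3,0.2,-0.8,0,0,0,0,0.3,0.1,-0.1,-0.4,0,0,0,0.3,0,0,-0.6,0,0,0,0.3,0,0,-0.6,0,0,0,0.3,0,0,-0.6,0,0,0,0.3,0,0,-0.6,0,0,0,0.3,0,0,-0.6,0,0,0,0.3,0,0,-0.6,0,0,0,0.3,0,0,0,0,0,0,0.3,0,0,0,0,0,0,0.3]'

```text
time: 17.33
tool_pos: [0.5, -0.1548, 0.2063]
tcp_rot: [[-0.984, -0.18, -0.004], [-0.18, 0.984, 0.002], [0.004, 0.003, -1.0]]
wrist_force: [-0.6, 0.1, 0.1]
finger_gap: 0.0598
gripper_force: 0.0
```

Call:
play_rows --commands '[0,-0.22,-0.3,0,0,0,0.3,0,0,-0.3,0,0,0,0.3,0,0,0,0,0,0,0.3,0,0,0,0,0,0,0.5,0,0,0,0,0,0,1,0,0,0,0,0,0,1,0,0,0,0,0,0,1,0,0,0,0,0,0,1,0,0,0,0,0,0,1,0,0,0,0,0,0,1]'

```text
time: 18.17
tool_pos: [0.5019, -0.1623, 0.1902]
tcp_rot: [[-0.984, -0.18, 0.001], [-0.18, 0.984, -0.001], [-0.001, -0.001, -1.0]]
wrist_force: [-0.2, 0.3, 4.8]
finger_gap: 0.0326
gripper_force: 60.4
```

Call:
play_rows --commands '[0,0,0.3,0,0,0,1,0,0,0.6,0,0,0,1,0,0,0.7,0,0,0,1,0,0,0.7,0,0,0,1,0,0,0.8,0,0,0,1,-0.1,0,0.8,0,0,0,1,-0.2,0.3,0.8,0,0,0,1,-0.2,0.8,0,0,0,0.18,1,-0.2,0.8,0,0,0,0.2,1,-0.2,0.8,0,0,0,0.2,1,-0.2,0.8,0,0,0,0.2,1,-0.2,0.8,0,0,0,0.2,1,-0.1,0.8,0,0,0,0.2,1,0,0.8,0,0,0,0.2,1,0,0.8,0,0,0,0.2,1,0,0.8,0,0,0,0.2,1,0,0.8,0,0,0,0.2,1,0,0.8,0,0,0,0.2,1,0,0.8,0,0,0,0.2,1,0,0.8,0,0,0,0.2,1]'

```text
time: 19.83
tool_pos: [0.4588, 0.16, 0.3307]
tcp_rot: [[-0.094, -0.996, -0.001], [-0.996, 0.094, -0.0], [0.0, 0.001, -1.0]]
wrist_force: [1.0, -0.3, -0.4]
finger_gap: 0.0329
gripper_force: 59.9
```

Call:
play_rows --commands '[0,0.8,0,0,0,0.2,1,0,0.8,0,0,0,0.2,1,0,0.8,0,0,0,0,1,0,0.8,0,0,0,0,1,0,0.8,0,0,0,0,1,0,0.8,0,0,0,0,1,0,0.8,0,0,0,0,1,0,0,0,0,0,0,1,0,0,0,0,0,0,1]'

```text
time: 20.58
tool_pos: [0.459, 0.3277, 0.3305]
tcp_rot: [[0.102, -0.995, -0.001], [-0.995, -0.102, -0.001], [0.001, 0.001, -1.0]]
wrist_force: [-0.1, -0.8, -1.1]
finger_gap: 0.0326
gripper_force: 59.9
```

Call:
play_rows --commands '[0,0.54,0,0,0,-0.2,1,0,0,-0.4,0,0,0,1,0,0,-0.6,0,0,0,1,0,0,-0.6,0,0,0,1,0,0,-0.6,0,0,0,1,0,0,-0.6,0,0,0,1,0,0,-0.6,0,0,0,1,0,0,-0.6,0,0,0,1,0,0,-0.3,0,0,0,1,0,0,0,0,0,0,1,0,0,0,0,0,0,1]'

```text
time: 21.5
tool_pos: [0.4591, 0.3422, 0.2011]
tcp_rot: [[0.0, -1.0, -0.002], [-1.0, -0.0, -0.001], [0.001, 0.002, -1.0]]
wrist_force: [0.5, 0.3, 0.3]
finger_gap: 0.0329
gripper_force: 59.9
```

Call:
play_rows --commands '[0,0.03,-0.12,0,0,0,1,0,0,-0.08,0,0,0,1,0,0,0,0,0,0,1,0,0,-0.05,0,0,0,1,0,0,0,0,0,0,1,0,0,0,0,0,0,1]'

```text
time: 22.0
tool_pos: [0.4595, 0.3441, 0.1943]
tcp_rot: [[0.001, -1.0, 0.0], [-1.0, -0.001, 0.0], [-0.0, -0.0, -1.0]]
wrist_force: [0.5, -0.4, -0.4]
finger_gap: 0.0328
gripper_force: 59.9
```

Call:
play_rows --commands '[0,0,-0.04,0,0,0,1,0,0,0,0,0,0,1,0,0,0,0,0,0,0.5,0,0,0,0,0,0,0.4,0,0,0,0,0,0,0.4,0,0,0.3,0,0,0,0.4,0,0,0.7,0,0,0,0.4,0,0,0.8,0,0,0,0.4,0,0,0.8,0,0,0,0.4,0,0,0.8,0,0,0,0.4,0,0,0.8,0,0,0,0.4,0,-0.4,0.4,0,0,0,0.4,-0.1,-0.9,0,0,0,0,0.4,-0.1,-0.9,0,0,0,0,0.4,-0.1,-0.9,0,0,0,0,0.4,-0.1,-0.9,0,0,0,0,0.4,-0.1,-0.9,0,0,0,0,0.4,-0.1,-0.9,0,0,0,0,0.4,-0.1,-0.9,0,0,0,0,0.4,-0.1,-0.9,0,0,0,0,0.4]'

```text
time: 23.67
tool_pos: [0.4344, 0.1142, 0.3306]
tcp_rot: [[0.0, -1.0, -0.001], [-1.0, -0.0, -0.001], [0.001, 0.001, -1.0]]
wrist_force: [1.1, -0.0, -0.4]
finger_gap: 0.0512
gripper_force: 0.0
```

```bash
python3 - <<'E'
from h import *
im,d=r.grab_frame("scene");a=cv2.resize(im[90:270,160:360],None,fx=3,fy=3,interpolation=2);cv2.imwrite("pics/a4.png",a)
o=r.get_obs();print(o["tool_pos"],o["finger_gap"],o["time"])
E
```

```text
[0.43368759 0.11128092 0.33035203] 0.051130517027881024 23.7167
```

View pics/a4.png

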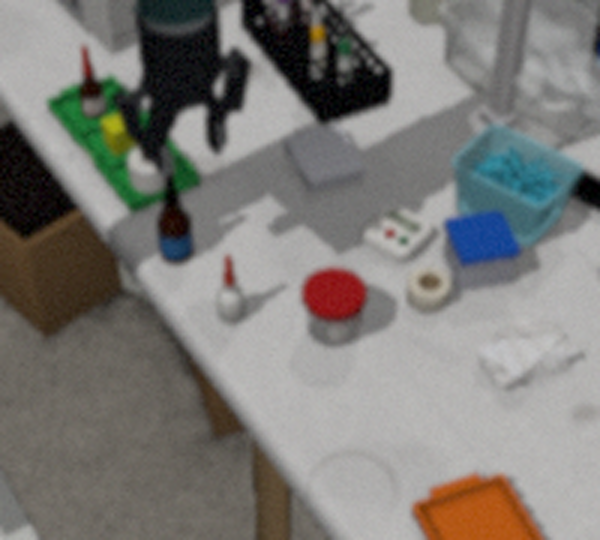

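All three of the green kit's things stand in their bays, the carton at (118,132). The white dropper is at (230,300).

Call:
play_rows --commands '[-0.05,-0.8,0,0,0,0,0.4,-0.05,-0.8,0,0,0,0,0.4,0,-0.75,0,0,0,0,0.4,0,0,0,0,0,0,0.4,0,0,-0.5,0,0,0,0.4,0,0,-0.6,0,0,0,0.4,0,0,-0.6,0,0,0,0.4,0,0,-0.6,0,0,0,0.4,0,0,-0.6,0,0,0,0.4,0,0,-0.6,0,0,0,0.4,0,0,-0.3,0,0,0,0.4,0,0,0,0,0,0,0.4,0,0,0,0,0,0,0.4]'

```text
time: 24.8
tool_pos: [0.4321, 0.0456, 0.2167]
tcp_rot: [[0.001, -1.0, -0.001], [-1.0, -0.001, 0.0], [-0.0, 0.001, -1.0]]
wrist_force: [1.2, -1.1, 0.2]
finger_gap: 0.0512
gripper_force: 0.0
```

Call:
play_rows --commands '[-0.06,-0.22,-0.1,0,0,0,0.4,0,0,-0.3,0,0,0,0.4,0,0,-0.25,0,0,0,0.4,0,0,0,0,0,0,0.4,0,0,0,0,0,0,0.6,0,0,0,0,0,0,1,0,0,0,0,0,0,1,0,0,0,0,0,0,1,0,0,0,0,0,0,1]'

```text
time: 25.55
tool_pos: [0.4308, 0.0389, 0.1978]
tcp_rot: [[0.001, -1.0, 0.001], [-1.0, -0.001, -0.0], [0.0, -0.001, -1.0]]
wrist_force: [-0.5, 0.1, 2.8]
finger_gap: 0.0254
gripper_force: 59.0
```

Call:
play_rows --commands '[0,0,0.3,0,0,0,1,0,0,0.7,0,0,0,1,0,0,0.8,0,0,0,1,0,0,0.8,0,0,0,1,0,0,0.8,0,0,0,1,0,-0.3,0,0,0,0,1,0,-0.8,0,0,0,0,1,0,-0.9,0,0,0,0,1,0,-0.9,0,0,0,0,1,0,-0.9,0,0,0,0,1,0.1,-0.9,0,0,0,0,1,0.1,-0.9,0,0,0,0,1,0.1,-0.9,0,0,0,0,1,0.1,-0.9,0,0,0,0,1,0.1,-0.9,0,0,0,0,1,0.1,-0.9,0,0,0,0,1,0.1,-0.9,0,0,0,0,1,0.1,-0.9,0,0,0,0,1,0.1,-0.9,0,0,0,0,1,0.1,-0.9,0,0,0,0,1]'

```text
time: 27.22
tool_pos: [0.4601, -0.3465, 0.2989]
tcp_rot: [[0.0, -1.0, -0.001], [-1.0, -0.0, 0.001], [-0.001, 0.001, -1.0]]
wrist_force: [0.2, -0.1, -0.5]
finger_gap: 0.026
gripper_force: 59.3
```

Call:
play_rows --commands '[0.1,-0.9,0,0,0,0,1,0,-0.9,0,0,0,0,1,0,-0.2,0,0,0,0,1,0,0,0,0,0,0,1,0,0,0,0,0,0,1]'

```text
time: 27.63
tool_pos: [0.4631, -0.4048, 0.2988]
tcp_rot: [[-0.0, -1.0, -0.001], [-1.0, 0.0, 0.002], [-0.002, 0.001, -1.0]]
wrist_force: [-0.3, 0.8, -1.0]
finger_gap: 0.0255
gripper_force: 59.3
```

Call:
play_rows --commands '[0.03,0,-0.5,0,0,0,1,0,0,-0.6,0,0,0,1,0,0,-0.6,0,0,0,1,0,0,-0.6,0,0,0,1,0,0,-0.4,0,0,0,1,0,0,-0.2,0,0,0,1,0,0,-0.1,0,0,0,1,0,0,0,0,0,0,1,0,0,0,0,0,0,1]'

```text
time: 28.38
tool_pos: [0.4649, -0.4052, 0.2102]
tcp_rot: [[0.001, -1.0, 0.001], [-1.0, -0.001, -0.001], [0.001, -0.001, -1.0]]
wrist_force: [0.9, 0.1, -1.3]
finger_gap: 0.0254
gripper_force: 59.3
```

Call:
play_rows --commands '[0,0,-0.12,0,0,0,1,0,0,-0.1,0,0,0,1,0,0,0,0,0,0,1,0,0,-0.05,0,0,0,1,0,0,0,0,0,0,1,0,0,0,0,0,0,1]'

```text
time: 28.88
tool_pos: [0.4646, -0.4053, 0.2018]
tcp_rot: [[0.0, -1.0, 0.0], [-1.0, -0.0, -0.0], [0.0, -0.0, -1.0]]
wrist_force: [-1.0, 1.6, 2.6]
finger_gap: 0.0257
gripper_force: 59.6
```

Call:
play_rows --commands '[0,0,0,0,0,0,0.5,0,0,0,0,0,0,0.4,0,0,0,0,0,0,0.4,0,0,0.3,0,0,0,0.4,0,0,0.7,0,0,0,0.4,0,0,0.8,0,0,0,0.4,0,0,0.8,0,0,0,0.4,0,0,0.8,0,0,0,0.4,0,0.4,0.2,0,0,0,0.3,0.1,0.9,0,0,0,0,0,0.1,0.9,0,0,0,0,0,0.1,0.9,0,0,0,0,0,0.1,0.9,0,0,0,0,0,0.1,0.9,0,0,0,0,0,0.1,0.9,0,0,0,0,0,0.1,0.9,0,0,0,0,0,0.1,0.9,0,0,0,0,0,0.1,0.9,0,0,0,0,0,0.1,0.9,0,0,0,0,0,0.1,0.9,0,0,0,0,0]'

```text
time: 30.55
tool_pos: [0.4968, -0.0942, 0.309]
tcp_rot: [[0.0, -1.0, -0.001], [-1.0, -0.0, 0.0], [-0.0, 0.001, -1.0]]
wrist_force: [0.1, 0.4, -0.5]
finger_gap: 0.0854
gripper_force: 0.0
```

```bash
python3 - <<'E'
from h import *
im,d=r.grab_frame("scene");a=cv2.resize(im[130:330,210:380],None,fx=3,fy=3,interpolation=2);cv2.imwrite("pics/a5.png",a)
P=cloud("scene",d).reshape(-1,3);q=P[(np.hypot(P[:,0]-.51,P[:,1]+.033)<.05)&(P[:,2]>.053)&(P[:,2]<.066)];print("jar",((q.max(0)+q.min(0))/2).round(3),len(q))
o=r.get_obs();print(o["tool_pos"],o["finger_gap"],o["time"])
E
```

```text
jar [ 0.51  -0.035  0.058] 225
[ 0.49653725 -0.0907629   0.3088158 ] 0.08570311122376018 30.6
```

View pics/a5.png

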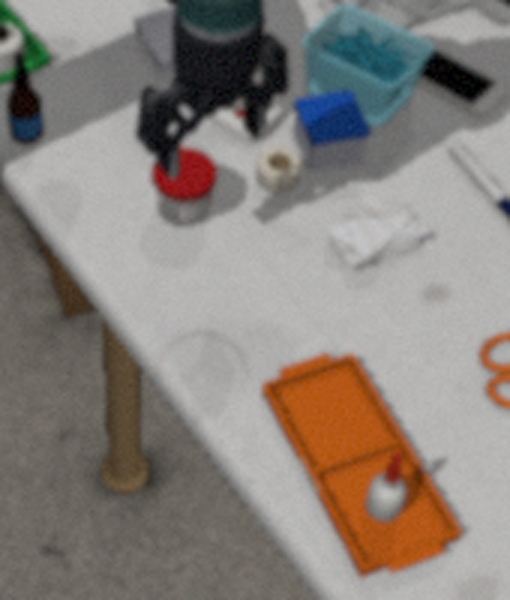

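The white dropper stands upright in the far orange bay at (387,495). The jar is untouched, with its lid at (185,175).

Call:
play_rows --commands '[0.2,0.7,0,0,0,0,0,0.2,0.7,0,0,0,0,0,0.05,0.4,0,0,0,0,0,0,0,-0.5,0,0,0,0,0,0,-0.6,0,0,0,0,0,0,-0.6,0,0,0,0,0,0,-0.3,0,0,0,0,0,0,0,0,0,0,0,0,0,0,0,0,0,0]'

```text
time: 31.35
tool_pos: [0.5106, -0.0421, 0.249]
tcp_rot: [[0.0, -1.0, -0.002], [-1.0, -0.0, 0.0], [-0.0, 0.002, -1.0]]
wrist_force: [-0.7, -0.8, 1.1]
finger_gap: 0.0859
gripper_force: 0.0
```

Call:
play_rows --commands '[0,0.3,-0.1,0,0,0,0,0,0,-0.5,0,0,0,0,0,0,-0.5,0,0,0,0,0,0,-0.4,0,0,0,0,0,0,-0.1,0,0,0,0,0,0,0,0,0,0,0,0,0,0,0,0,0,0]'

```text
time: 31.93
tool_pos: [0.5116, -0.033, 0.2021]
tcp_rot: [[0.001, -1.0, 0.001], [-1.0, -0.001, -0.0], [0.0, -0.001, -1.0]]
wrist_force: [-0.6, 0.5, -0.1]
finger_gap: 0.086
gripper_force: 0.0
```

Call:
play_rows --commands '[0,0,0,0,0,0,0.3,0,0,0,0,0,0,0.6,0,0,0,0,0,0,1,0,0,0,0,0,0,1,0,0,0,0,0,0,1,0,0,0,0,0,0,1,0,0,0.2,0,0,0,1,0,0,0.5,0,0,0,1,0,0,0.7,0,0,0,1,0,0,0.7,0,0,0,1,0,0,0,0,0,0,1,0,0,0,0,0,0,1]'

```text
time: 32.93
tool_pos: [0.5119, -0.0333, 0.2662]
tcp_rot: [[0.0, -1.0, 0.004], [-1.0, -0.0, -0.001], [0.001, -0.004, -1.0]]
wrist_force: [-0.2, -0.1, -1.4]
finger_gap: 0.0643
gripper_force: 65.9
```

Call:
play_rows --commands '[-0.1,-0.4,0,0,0,0,1,-0.1,-0.8,0,0,0,0,1,-0.1,-0.9,0,0,0,0,1,-0.1,-0.9,0,0,0,0,1,-0.1,-0.9,0,0,0,0,1,-0.1,-0.9,0,0,0,0,1,-0.1,-0.9,0,0,0,0,1,-0.1,-0.9,0,0,0,0,1,-0.1,-0.9,0,0,0,0,1,-0.1,-0.8,0,0,0,0,1,0,-0.6,0,0,0,0,1,0,-0.4,0,0,0,0,1,0,0,0,0,0,0,1,0,0,0,0,0,0,1]'

```text
time: 34.1
tool_pos: [0.4804, -0.3122, 0.2633]
tcp_rot: [[-0.001, -1.0, -0.002], [-1.0, 0.001, 0.002], [-0.002, 0.002, -1.0]]
wrist_force: [0.1, -0.6, -0.2]
finger_gap: 0.0636
gripper_force: 65.9
```

Call:
play_rows --commands '[0.03,0,-0.4,0,0,0,1,0,0,-0.5,0,0,0,1,0,0,-0.5,0,0,0,1,0,0,-0.2,0,0,0,1,0,0,-0.1,0,0,0,1,0,0,0,0,0,0,1,0,0,0,0,0,0,1]'

```text
time: 34.68
tool_pos: [0.4822, -0.3117, 0.2135]
tcp_rot: [[0.001, -1.0, 0.0], [-1.0, -0.001, -0.0], [0.0, -0.0, -1.0]]
wrist_force: [-0.1, 0.7, 0.5]
finger_gap: 0.0642
gripper_force: 65.9
```

Call:
play_rows --commands '[0,0,-0.08,0,0,0,1,0,0,-0.05,0,0,0,1,0,0,0,0,0,0,1,0,0,0,0,0,0,1]'

```text
time: 35.02
tool_pos: [0.482, -0.3122, 0.2097]
tcp_rot: [[0.0, -1.0, 0.0], [-1.0, -0.0, -0.0], [0.0, -0.0, -1.0]]
wrist_force: [-0.7, 0.6, 0.1]
finger_gap: 0.064
gripper_force: 65.9
```

Call:
play_rows --commands '[0,0,-0.07,0,0,0,1,0,0,-0.05,0,0,0,1,0,0,0,0,0,0,1,0,0,0,0,0,0,1]'

```text
time: 35.35
tool_pos: [0.4821, -0.3124, 0.2071]
tcp_rot: [[0.0, -1.0, 0.001], [-1.0, -0.0, -0.001], [0.001, -0.001, -1.0]]
wrist_force: [-1.7, 1.4, 7.5]
finger_gap: 0.0641
gripper_force: 66.4
```

Contact. Release the jar, rise and move back.

Call:
play_rows --commands '[0,0,0,0,0,0,0.2,0,0,0,0,0,0,0,0,0,0,0,0,0,0,0,0,0,0,0,0,0,0,0,0.3,0,0,0,0,0,0,0.6,0,0,0,0,0,0,0.8,0,0,0,0,0,0,0.8,0,0,0,0,0,0,0.8,0,0,0,0,-0.3,0.4,0.2,0,0,0,0,-0.3,0.8,0,0,0,0,0,-0.3,0.8,0,0,0,0,0,-0.3,0.8,0,0,0,0,0,-0.3,0.8,0,0,0,0,0,-0.3,0.8,0,0,0,0,0,0,0.8,0,0,0,0,0,0,0.4,0,0,0,0,0,0,0,0,0,0,0,0]'

```text
time: 36.85
tool_pos: [0.4275, -0.1423, 0.3111]
tcp_rot: [[0.003, -1.0, -0.0], [-1.0, -0.003, 0.0], [-0.0, 0.0, -1.0]]
wrist_force: [0.5, 0.3, -0.3]
finger_gap: 0.0857
gripper_force: 0.0
```

```bash
python3 - <<'E'
from h import *
im,d=r.grab_frame("scene");a=cv2.resize(im[90:335,165:385],None,fx=2.4,fy=2.4,interpolation=2);cv2.imwrite("pics/a6.png",a)
im,d=r.grab_frame("top");P=cloud("top",d).reshape(-1,3)
for nm,c,z0,rr in(("amber",(.459,.418),.06,.03),("carton",(.459,.344),.034,.03),("pot",(.459,.270),.03,.035),("jar",(.482,-.313),.055,.045),("white",(.464,-.405),.055,.03),("blue",(.426,.15),.09,.03)):
    q=P[(np.hypot(P[:,0]-c[0],P[:,1]-c[1])<rr)&(P[:,2]>z0)];print(nm,len(q),((q.max(0)+q.min(0))/2).round(3) if len(q) else"",q[:,2].max().round(3) if len(q) else"")
o=r.get_obs();print(o["tool_pos"],o["time"])
E
```

```text
amber 48 [0.457 0.415 0.081] 0.101
carton 144 [0.457 0.343 0.039] 0.043
pot 332 [0.459 0.268 0.041] 0.052
jar 0  
white 36 [ 0.463 -0.401  0.074] 0.093
blue 34 [0.427 0.15  0.103] 0.117
[ 0.42846111 -0.14431363  0.31133416] 36.95
```

View pics/a6.png

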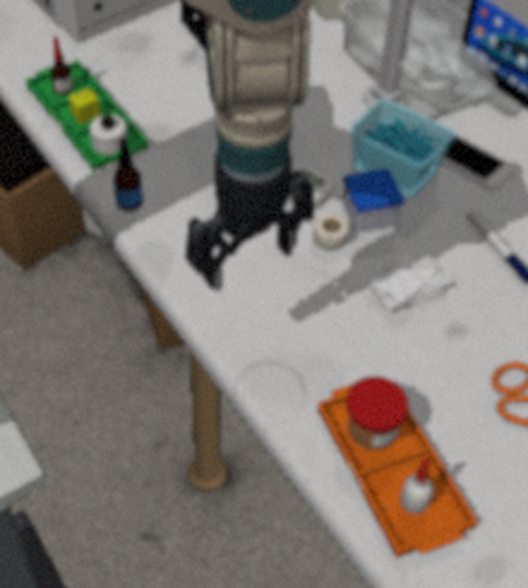

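Everything stands in place in the view: jar at (378,410) and white dropper at (418,490) in orange, and amber, carton and pot at (60,75), (85,105) and (108,132) in green. The blue-label bottle has not moved. The arm hid the jar from the top camera, so I check its height and position from the scene view.

```bash
python3 - <<'E'
from h import *
im,d=r.grab_frame("scene");P=cloud("scene",d).reshape(-1,3)
for z0,z1 in((.057,.075),(.02,.045)):
    q=P[(np.hypot(P[:,0]-.482,P[:,1]+.313)<.045)&(P[:,2]>z0)&(P[:,2]<z1)];print(len(q),((q.max(0)+q.min(0))/2).round(3),np.median(q[:,2]).round(4),np.ptp(q,axis=0).round(3))
    if z0>.05:
        A=np.c_[q[:,:2],np.ones(len(q))];q2=q[q[:,2]>.058];print("slope",np.linalg.lstsq(np.c_[q2[:,:2],np.ones(len(q2))],q2[:,2],rcond=None)[0].round(3))
E
```

```text
456 [ 0.481 -0.312  0.062] 0.0623 [0.065 0.065 0.009]
slope [ 0.001 -0.001  0.062]
99 [ 0.473 -0.32   0.033] 0.0305 [0.041 0.041 0.025]
```

The lid is level at about 62–63 mm (4 mm floor + 59 mm) and centred on its bay.

```bash
python3 -c "
from cell import r
print(r.job_done())"
```

```text
the job is handed in; nothing more can be done
None
```

Both kits are made up and handed in at about 37 s of robot time: all five items measured in place in their bays, with the blue-label bottle not moved; the hand-in gave no verdict.

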